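# Change the filters in the blood analyser's filter module

## Task

Take the brown spent filters off the carriage posts and put them in the yellow bin, and slip every white fresh filter from the blue mat fully down over a post of its own. Once all that is done, push the carriage into its bay until it clicks home, and then swing the lid shut. Leave the tube rack and the mouse where they are.

Things in the scene. Friction and masses are not known exactly. Their poses are not given: they have to be found in the camera images.
- fresh0: fresh filter: a squat white plastic ring, 40 mm outside diameter, 22 mm bore, 32 mm high, about 60 g, standing upright on the blue mat at the start. Origin at its centre (16 mm above its underside), z along the bore. 3 or 4 of the four are present in a run; the others read None throughout (so does one held in the fingers)
- fresh1: fresh filter: a squat white plastic ring, 40 mm outside diameter, 22 mm bore, 32 mm high, about 60 g, standing upright on the blue mat at the start. Origin at its centre (16 mm above its underside), z along the bore. 3 or 4 of the four are present in a run; the others read None throughout
- fresh2: fresh filter: a squat white plastic ring, 40 mm outside diameter, 22 mm bore, 32 mm high, about 60 g, standing upright on the blue mat at the start. Origin at its centre (16 mm above its underside), z along the bore. 3 or 4 of the four are present in a run; the others read None throughout
- fresh3: fresh filter: a squat white plastic ring, 40 mm outside diameter, 22 mm bore, 32 mm high, about 60 g, standing upright on the blue mat at the start. Origin at its centre (16 mm above its underside), z along the bore. 3 or 4 of the four are present in a run; the others read None throughout
- spent0: spent filter: same ring as the fresh ones but brown, same origin; at the start it is fully down on post 0. 2 or 3 of the four are present in a run; the others read None throughout
- spent1: spent filter: same ring as the fresh ones but brown, same origin; at the start it is fully down on post 1. 2 or 3 of the four are present in a run; the others read None throughout
- spent2: spent filter: same ring as the fresh ones but brown, same origin; at the start it is fully down on post 2. 2 or 3 of the four are present in a run; the others read None throughout
- spent3: spent filter: same ring as the fresh ones but brown, same origin; at the start it is fully down on post 3. 2 or 3 of the four are present in a run; the others read None throughout
- post0 (a point): steel post on the carriage, 16 mm diameter, 42 mm high above the deck, its top 9 mm tapering to 8 mm. The point is on its axis 16 mm above the deck: where the centre of a fully seated filter lies. It moves with the carriage; axes as the module's. The row of posts 0 to 3 runs along module -y, 58 mm apart, so fingers closing along module x stay clear of neighbours
- post1 (a point): post 1, like post 0: on its axis, 16 mm above the deck, 58 mm from the next post in the row along module -y
- post2 (a point): post 2, like post 0: on its axis, 16 mm above the deck, 58 mm from the next post in the row along module -y
- post3 (a point): post 3, like post 0: on its axis, 16 mm above the deck, 58 mm from the next post in the row along module -y
- module: filter module, fixed: grey base 264 mm wide with rails; at its far end a bay between two cream cheeks 76 mm high, and behind it a cream housing 79 mm high (own x 140 to 225 mm). Origin on the bench under the base; x points along the slide from the loading end near the robot into the bay, z up
- carriage (a joint): carriage position along module +x, m: 0 pulled out (start), 0.080 home at the stop. Deck top 25 mm above the bench. About 2.5 N friction; from 18 mm short of home it rides over a sprung roller that resists with up to 7 N more, most at about 14 mm short, none at 7 mm short; from there on the spring draws it home and holds it
- tab (a point): the teal push tab standing at the middle of the carriage's near edge: 60 mm wide (module y), 10 mm thick (module x), its top 70 mm above the bench. The point is on the middle of the tab's near (-x) face at its top edge; it moves with the carriage
- lid (a joint): angle of the bay's see-through lid, rad: 0 shut (level, underside 80 mm above the bench), larger is more open, limit 1.5. At the start 1.0 to 1.3. The hinge is stiff (0.2 N m friction), so it stays where it is left; a push of 1 to 3 N near its free edge moves it
- lid_hinge (a point): middle of the lid's hinge line (along module y), at the far end of the bay, 80 mm above the bench, level with the lid's underside when shut. The lid is 250 mm wide and reaches 105 mm from it: shut, level towards module -x; open, it rises leaning towards the robot, its outer (upper) face towards module +x and up
- lid_edge (a point): middle of the lid's free edge on the outer face, a 9 mm thick, 18 mm wide teal strip (the clear panel is 5 mm thick); moves with the lid
- mat: blue flat mat 150 x 150 x 3 mm fixed on the bench, on which the fresh filters stand; origin at the centre of its underside. It lies to the left or the right of the module
- bin: yellow open waste bin fixed on the bench on the other side of the module from the mat: 130 mm (its x) x 160 mm (its y) x 50 mm high, walls and floor 4 mm; origin at the centre of its underside
- tube_rack: bystander: white block rack of capped sample tubes, 50 x 150 mm, 88 mm high; origin at the centre of its underside
- mouse: bystander: black computer mouse 105 x 60 x 28 mm; origin at the centre of its underside
There are look-alikes about, which are no part of the job. What is shaped like the spent0 but red is not meant.

How it is judged:
On the way, in this order (a step that is already met when the one before it is completed fails the run):
1. every spent filter is in the bin and every fresh filter is fully down on a post (x of spent0 in the frame of bin between -0.065 and 0.065 m and y of spent0 in the frame of bin between -0.08 and 0.08 m and z of each of spent0, spent1, spent2, spent3 in the frame of bin below 0.06 m and x of spent1 in the frame of bin between -0.065 and 0.065 m and y of spent1 in the frame of bin between -0.08 and 0.08 m and x of spent2 in the frame of bin between -0.065 and 0.065 m and y of spent2 in the frame of bin between -0.08 and 0.08 m and x of spent3 in the frame of bin between -0.065 and 0.065 m and y of spent3 in the frame of bin between -0.08 and 0.08 m and (distance between fresh0 and post0 below 0.007 m or distance between fresh0 and post1 below 0.007 m or distance between fresh0 and post2 below 0.007 m or distance between fresh0 and post3 below 0.007 m) and (distance between fresh1 and post0 below 0.007 m or distance between fresh1 and post1 below 0.007 m or distance between fresh1 and post2 below 0.007 m or distance between fresh1 and post3 below 0.007 m) and (distance between fresh2 and post0 below 0.007 m or distance between fresh2 and post1 below 0.007 m or distance between fresh2 and post2 below 0.007 m or distance between fresh2 and post3 below 0.007 m) and (distance between fresh3 and post0 below 0.007 m or distance between fresh3 and post1 below 0.007 m or distance between fresh3 and post2 below 0.007 m or distance between fresh3 and post3 below 0.007 m)), for 0.2 s.
2. the carriage is clicked home in the bay with the filters on it (value of joint carriage above 0.0775 m and (distance between fresh0 and post0 below 0.007 m or distance between fresh0 and post1 below 0.007 m or distance between fresh0 and post2 below 0.007 m or distance between fresh0 and post3 below 0.007 m) and (distance between fresh1 and post0 below 0.007 m or distance between fresh1 and post1 below 0.007 m or distance between fresh1 and post2 below 0.007 m or distance between fresh1 and post3 below 0.007 m) and (distance between fresh2 and post0 below 0.007 m or distance between fresh2 and post1 below 0.007 m or distance between fresh2 and post2 below 0.007 m or distance between fresh2 and post3 below 0.007 m) and (distance between fresh3 and post0 below 0.007 m or distance between fresh3 and post1 below 0.007 m or distance between fresh3 and post2 below 0.007 m or distance between fresh3 and post3 below 0.007 m)), for 0.3 s.
3. the lid is shut (value of joint lid below 0.05 rad), for 0.3 s.
At the end, for the whole second after the job is handed in: Every spent filter lies in the bin (centre inside its outline, under 60 mm high); every fresh filter is down on a post (centre within 7 mm of the post's point); carriage home past the detent (over 0.0775 m); lid shut (under 0.05 rad); all filters at rest (all of step 2 and x of spent0 in the frame of bin between -0.065 and 0.065 m and y of spent0 in the frame of bin between -0.08 and 0.08 m and z of each of spent0, spent1, spent2, spent3 in the frame of bin below 0.06 m and x of spent1 in the frame of bin between -0.065 and 0.065 m and y of spent1 in the frame of bin between -0.08 and 0.08 m and x of spent2 in the frame of bin between -0.065 and 0.065 m and y of spent2 in the frame of bin between -0.08 and 0.08 m and x of spent3 in the frame of bin between -0.065 and 0.065 m and y of spent3 in the frame of bin between -0.08 and 0.08 m and value of joint lid below 0.05 rad and linear speed of each of fresh0, fresh1, fresh2, fresh3, spent0, spent1, spent2, spent3 below 0.03 m/s); the robot touches nothing.
It fails at once if the tube rack is disturbed (moved over 30 mm) (distance of tube_rack from where it was at the start of the episode above 0.03 m).
It fails at once if the mouse is disturbed (moved over 30 mm) (distance of mouse from where it was at the start of the episode above 0.03 m).
Of fresh0, fresh1, fresh2, fresh3 only 3 to 4 are there at a start; the rules pass over those that are not, and their reading is None.
Of spent0, spent1, spent2, spent3 only 2 to 3 are there at a start; the rules pass over those that are not, and their reading is None.
At some moment in a run one of fresh0, fresh1, fresh2, fresh3 may be knocked a few centimetres aside while the robot is not near it.
It also fails if it takes over 192 s, if anything falls off the work surface, if the arm or the gripper's body presses on something with over 40 N, if the wrist force passes 120 N, or if a joint passes its speed limit or range.

## Robot

A 6-joint arm with a two-finger parallel gripper is mounted at the origin on the work surface. World frame = base frame: x ahead of the robot, y to its left, z up, the work surface at z = 0. Lengths are in m, angles in rad, forces in N, time in s.
With the tool pointing down it reaches from about 0.3 to 0.875 m from the base axis. Payload 6.4 kg.
Tool frame: the origin (TCP) lies midway between the tips of the shut fingers; the grasp point (between the pads) lies 19 mm behind it; z points along the fingers, y is the line along which they close (so a half turn about z gives the same grasp; the last joint's range is limited). The gripper opens to 85 mm and grips with 20 to 120 N. Pads are 22 mm wide; open, the fingers measure 114 mm over their backs; the gripper's body (76 mm by 85 mm) begins 54 mm behind the grasp point. The pads swing forward as they close: fully open they stand 13 mm farther back than shut.
Start: joints at [0.965, 0.181, 1.607, -0, 1.354, -0.206], TCP at [0.224, 0.53, 0.231] pointing down, gripper open.
Joint ranges: [-2.99, 2.99], [-0.89, 2.07], [0.3, 2.58], [-1.14, 4.28], [0, 2.63], [-3.12, 3.12]. Speed limits (rad/s): [2.57, 2.57, 3.01, 3.14, 3.14, 3.14].

## Interface

Orientations are given as a unit quaternion [w, x, y, z].
In Python, from bench import * gives the robot as it stands.
- The arm moves only by the tool play_rows, never from a script. Its argument "plan" is a list of rows, each a list of 3 entries, a list of its own where there are three numbers: the finger opening in mm, from 0 to 85.4, then the shift along the tool's x, y, z normalised to -1 to 1, where 1 is 40 cm, then the turn about the tool's z normalised to -1 to 1, where 1 is pi rad. A call has 1 to 10 rows; each row is the pose to reach, as a shift and turn from the pose commanded when the call began, along the tool's axes at that moment, turning the shorter way round; what a row does not reach only later rows make up. A row lasts 1/10 s, in which the tool goes at most 50 mm and 8.59 degrees, less where a joint would pass 70% of its speed; a pose out of reach is approached as far as the arm can. A call with a number of a shift or a turn outside -1 to 1 is refused whole. A call with a gripper value outside its range is refused whole. The fingers move at their own pace and stop on an object; the grip force is fixed at half the most. Time passes only in rows, so rows that repeat a pose let the fingers close. It gives the time, the measured TCP pose, the force, the opening and the grip force at its end, in the units of the state.
- get_obs(): the state, without advancing time (a new reading comes with each control period).
- camera(name): name is "scene" or "top"; returns a dict with "image" (384x512x3 uint8, red, green, blue), "range_z" (384x512 float32, m along the optical axis (not along the pixel's ray), 0 where there is no reading), "intrinsics" (3x3 intrinsics, pixels), "rvec" (rotation vector, rad) and "tvec" (3), from world to camera coordinates, as OpenCV has them. Camera axes: x right, y down, z forward; pixel columns grow to the right and rows downward; lengths in m; the calibration is good to about 2 mm. A picture is of the moment at which its call begins.
- hand_in(): hands the job in; it is judged then, once.
Trained networks look in a picture, given as the dict that the camera call returned (one of the last four; its "shot" number tells which), for a name from the list of things; names that differ only in an ending like _2 or _b are one class to them, and where a whole thing is asked for, a point or a joint stands for the part that bears it (a point fixed in the world has none). Each returns a list of dicts, best first, with "conf" (0 to 1); they miss things now and then, are a little off and sometimes report something else, mostly with a low value. They report only what shows in the picture. A call takes as long as a camera call. They do not tell look-alikes from the thing itself.
- search_frame(picture, label): "rect" ([centre column, centre row, width, height] in pixels, round what is visible of it).
- masks_of(picture, label): "mask" (384x512 bool, what is visible of it) and "rect" ([centre column, centre row, width, height] in pixels, round what is visible of it).
The state is a dict: "time_s": time; "q": joint angles; "dq": joint speeds; "joint_efforts": joint torques, N m; "eef_pos": TCP position; "eef_rot": TCP orientation; "wrist_force": force on the tool from outside, world axes, zero at the start; "torque": the same for the moment, N m; "opening": opening from 0.0 (shut) to 1.0 (fully open); "grasp_force": force on a finger pad.
Only numpy, scipy, OpenCV 4.12 (cv2) and the standard library are available. Lean on these libraries where they do the work, as an engineer would, in place of code of your own. Each camera call takes 0.05 s, during which the arm holds its last target. There are 200 camera calls.

## Working session

There is one attempt and no reset: what is moved stays moved. The work goes in short steps, Python scripts to look and compute and a tool call to move; the robot and the scene stay as the last step left them, time stands still between calls to the robot, and variables do not carry over. Pictures are saved under pics/ and viewed, at most 14 in all, crops included, and the job is handed in when it is done.

Besides the shell and the picture viewer there is one more tool, called as name(argument=value, ...), one argument or row to a line, values as JSON. play_rows: Moves the arm, as the interface text tells. Its arguments: {"type":"object","properties":{"plan":{"type":"array","items":{"type":"array"}}},"required":["plan"]}

```bash
mkdir -p pics; ls; python3 - <<'E'
from bench import *
import cv2
o=get_obs(); print(o)
for n in("scene","top"):
    c=camera(n); cv2.imwrite(f"pics/{n}0.png",c["image"][:,:,::-1]); print(n,c["intrinsics"],c["rvec"],c["tvec"])
a=cv2.imread("pics/scene0.png");b=cv2.imread("pics/top0.png")
E
```

```text
pics
{'time_s': 0.0, 'q': array([ 9.64691274e-01,  1.81554002e-01,  1.60804218e+00, -2.23058327e-05,
        1.35377942e+00, -2.06291340e-01]), 'dq': array([-7.91754633e-04,  1.35803792e-03,  1.35574974e-05,  4.96418702e-04,
        4.65155725e-04,  2.05272068e-04]), 'joint_efforts': array([ 1.12808357e-03, -4.44874334e+01, -3.51337624e+01, -3.40968222e-05,
        8.97373800e-03,  1.99079537e-06]), 'eef_pos': array([0.22347338, 0.52918264, 0.23036035]), 'eef_rot': array([-3.42236050e-04,  1.98575601e-01,  9.80085168e-01, -8.23237388e-04]), 'wrist_force': array([-0.85019735,  0.39852178,  0.81010395]), 'torque': array([ 0.03312372, -0.00364961, -0.0222814 ]), 'grasp_force': 0.0, 'opening': 1.0006753358199418}
scene [[439.20784612   0.         257.83101132]
 [  0.         439.20784612 199.35656428]
 [  0.           0.           1.        ]] [ 1.03554245  2.3730447  -1.06510936] [ 0.33705333 -0.19459883  1.33583312]
top [[357.56433103   0.         255.10288023]
 [  0.         357.56433103 197.28490654]
 [  0.           0.           1.        ]] [ 2.1734015  -2.1685758   0.07926814] [0.01448094 0.54817904 0.91337999]
```

View pics/top0.png

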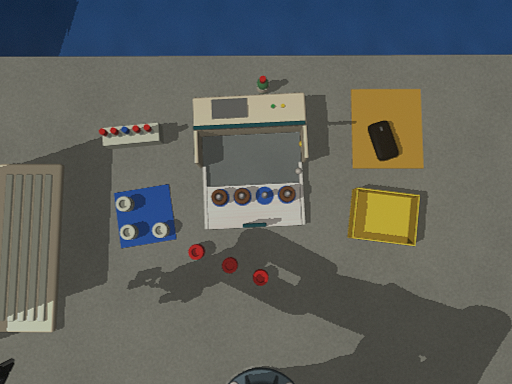

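View pics/scene0.png

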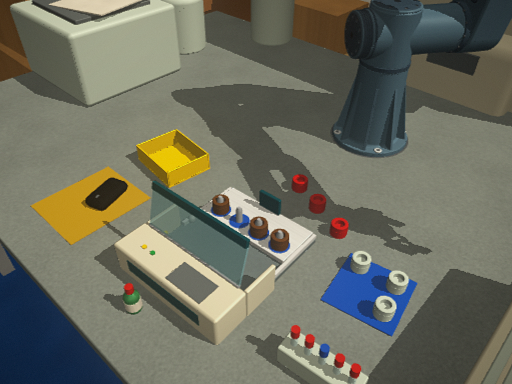

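```bash
cat > h.py <<'E'
from bench import *
import numpy as np, cv2
from scipy.spatial.transform import Rotation as R
def pts(c):
    K=c["intrinsics"];z=c["range_z"];v,u=np.mgrid[:384,:512]
    P=np.stack([(u-K[0,2])*z/K[0,0],(v-K[1,2])*z/K[1,1],z],-1)
    W=(P-c["tvec"])@R.from_rotvec(np.ravel(c["rvec"])).as_matrix()
    W[z<=0]=np.nan
    return W
def find(c,label,zlo,zhi,conf=.3):
    """ring-like things: circle centre/diameter/height of points between zlo and zhi"""
    W=pts(c);out=[]
    for d in masks_of(c,label):
        if d["conf"]<conf: continue
        p=W[d["mask"]];p=p[(p[:,2]>zlo)&(p[:,2]<zhi)]
        col=np.median(c["image"][d["mask"]],0)
        if len(p)<8: continue
        (x,y),r=cv2.minEnclosingCircle(p[:,:2].astype(np.float32))
        out.append((round(d["conf"],2),np.round([x,y,np.median(p[:,2]),2*r],4).tolist(),col.tolist(),np.round(d["rect"]).tolist()))
    return out
E
python3 - <<'E'
from h import *
for n in("top","scene"):
    c=camera(n);W=pts(c);print(n)
    for l,a,b in(("fresh0",.025,.045),("spent0",.045,.065),("post0",.03,.08)):
        for o in find(c,l,a,b): print(l,o)
    for l in("bin","mat","tab","tube_rack","mouse","carriage","lid_edge","module"):
        for d in masks_of(c,l)[:2]:
            p=W[d["mask"]];p=p[~np.isnan(p[:,0])]
            if len(p):print(l,round(d["conf"],2),np.percentile(p,[1,50,99],axis=0).round(3).tolist(),np.round(cv2.minAreaRect(p[:,:2].astype(np.float32))[0],3),np.round(cv2.minAreaRect(p[:,:2].astype(np.float32))[1:][0],3),cv2.minAreaRect(p[:,:2].astype(np.float32))[2])
E
```

```text
top
fresh0 (0.61, [0.5308, 0.3583, 0.0338, 0.041], [124.5, 125.0, 129.0], [125.0, 204.0, 22.0, 14.0])
fresh0 (0.53, [0.4565, 0.3446, 0.0334, 0.04], [144.0, 144.5, 129.0], [128.0, 232.0, 14.0, 16.0])
fresh0 (0.5, [0.4617, 0.2611, 0.0336, 0.0397], [162.0, 164.0, 150.0], [163.0, 230.0, 16.0, 11.0])
spent0 (0.72, [0.5468, 0.1074, 0.0558, 0.0406], [85.0, 58.0, 41.0], [222.0, 198.0, 19.0, 14.0])
spent0 (0.55, [0.555, -0.0663, 0.0558, 0.0397], [90.0, 62.0, 41.0], [287.0, 195.0, 17.0, 19.0])
spent0 (0.54, [0.5495, 0.0481, 0.0557, 0.0389], [92.5, 61.0, 41.0], [241.0, 197.0, 19.0, 15.0])
spent0 (0.5, [0.7106, 0.3427, 0.0462, 0.1461], [132.0, 112.0, 103.0], [132.0, 135.0, 65.0, 29.0])
post0 (0.81, [0.5485, 0.0195, 0.064, 0.2111], [184.0, 180.0, 170.0], [256.0, 199.0, 96.0, 63.0])
post0 (0.33, [0.4988, -0.3142, 0.0472, 0.2023], [177.0, 159.5, 51.0], [386.0, 215.0, 72.0, 60.0])
bin 0.98 [[0.431, -0.398, -0.0], [0.501, -0.325, 0.004], [0.567, -0.231, 0.051]] [ 0.5   -0.315] [0.161 0.133] 82.34452056884766
mat 0.64 [[0.425, 0.235, -0.002], [0.507, 0.304, 0.002], [0.578, 0.386, 0.007]] [0.5  0.31] [
[... 2572 characters left out ...]
061]] [0.55  0.047] [0.05 0.04] 43.49965286254883
tube_rack 0.51 [[0.538, 0.03, 0.027], [0.563, 0.058, 0.053], [0.573, 0.07, 0.061]] [0.557 0.045] [0.037 0.053] 12.433843612670898
mouse 0.94 [[0.66, -0.351, 0.01], [0.713, -0.312, 0.028], [0.757, -0.286, 0.032]] [ 0.712 -0.331] [0.097 0.08 ] 19.09391212463379
mouse 0.32 [[0.472, -0.096, 0.019], [0.516, 0.026, 0.027], [0.583, 0.141, 0.071]] [0.515 0.018] [0.144 0.246] 3.519700288772583
carriage 0.56 [[0.471, -0.096, 0.018], [0.518, 0.029, 0.027], [0.584, 0.142, 0.071]] [0.57  0.023] [0.255 0.245] 3.364123821258545
module 0.88 [[0.475, -0.106, 0.002], [0.718, 0.065, 0.079], [0.814, 0.175, 0.184]] [ 0.612 -0.06 ] [0.408 0.454] 2.9712929725646973
```

play_rows(
  plan=[
    [60,[-1,-0.56,0.1],0.355],
    [60,[-1,-0.56,0.1],0.355],
    [60,[-1,-0.56,0.1],0.355],
    [60,[-1,-0.56,0.1],0.355],
    [60,[-1,-0.56,0.1],0.355],
    [60,[-1,-0.56,0.1],0.355],
    [60,[-1,-0.56,0.1],0.355],
    [60,[-1,-0.56,0.1],0.355],
    [60,[-1,-0.56,0.1],0.355],
    [60,[-1,-0.56,0.1],0.355],
  ],
)

```text
time_s: 2.3
eef_pos: [0.5077, 0.1635, 0.1911]
eef_rot: [0.001, 0.689, 0.725, -0.0]
wrist_force: [0.3, 0.2, -0.1]
opening: 0.706
grasp_force: 0.0
```

```bash
cat >> h.py <<'E'
def shift(*targets):
    o=get_obs();T=R.from_quat(np.roll(o["eef_rot"],-1)).as_matrix()
    print("eef",o["eef_pos"].round(4),"toolx",T[:2,0].round(3),"tooly",T[:2,1].round(3),"yaw_y deg",np.degrees(np.arctan2(T[1,1],T[0,1])).round(2),"t",round(o["time_s"],2),"open",round(o["opening"],3),"q6",round(o["q"][5],2))
    for t in targets: print(t,"->",((np.array(t)-o["eef_pos"])@T/0.4).round(4))
E
python3 -c "
from h import *
shift((.548,.108,.12),(.551,.05,.12))"
```

```text
eef [0.5077 0.1635 0.1911] toolx [-0.051  0.999] tooly [0.999 0.051] yaw_y deg 2.92 t 2.3 open 0.706 q6 0.04
(0.548, 0.108, 0.12) -> [-0.1435  0.0933  0.178 ]
(0.551, 0.05, 0.12) -> [-0.2887  0.0934  0.1782]
```

play_rows(
  plan=[
    [60,[-0.143,0.093,0.178],0],
    [60,[-0.143,0.093,0.178],0],
    [60,[-0.143,0.093,0.178],0],
    [60,[-0.143,0.093,0.3],0],
    [60,[-0.143,0.093,0.4],0],
    [60,[-0.143,0.093,0.41],0],
    [60,[-0.143,0.093,0.41],0],
    [0,[-0.143,0.093,0.41],0],
    [0,[-0.143,0.093,0.41],0],
    [0,[-0.143,0.093,0.41],0],
  ],
)

```text
time_s: 3.3
eef_pos: [0.5477, 0.113, 0.0304]
eef_rot: [0.002, 0.687, 0.727, 0.002]
wrist_force: [-0.8, 1.0, 7.5]
opening: 0.443
grasp_force: 60.9
```

```bash
python3 -c "
from h import *
shift((.508,-.267,.15),(.508,-.267,.05)); print(get_obs()['grasp_force'])"
```

```text
eef [0.5477 0.113  0.0304] toolx [-0.056  0.998] tooly [0.998 0.056] yaw_y deg 3.21 t 3.3 open 0.443 q6 -0.07
(0.508, -0.267, 0.15) -> [-0.943  -0.1508 -0.2999]
(0.508, -0.267, 0.05) -> [-0.943  -0.1521 -0.0499]
60.91513358987868
```

play_rows(
  plan=[
    [0,[0,0,-0.12],0],
    [0,[0,0,-0.22],0],
    [0,[-0.05,0,-0.3],0],
    [0,[-0.94,-0.15,-0.3],0],
    [0,[-0.94,-0.15,-0.3],0],
    [0,[-0.94,-0.15,-0.3],0],
    [0,[-0.94,-0.15,-0.3],0],
    [0,[-0.94,-0.15,-0.3],0],
    [0,[-0.94,-0.15,-0.3],0],
    [0,[-0.94,-0.15,-0.3],0],
  ],
)

```text
time_s: 4.3
eef_pos: [0.5076, -0.2575, 0.1491]
eef_rot: [0.001, 0.687, 0.727, 0.0]
wrist_force: [0.3, 0.0, -0.1]
opening: 0.443
grasp_force: 65.4
```

```bash
python3 -c "
from h import *
shift((.508,-.267,.05)); print(get_obs()['grasp_force'],get_obs()['dq'].round(3))"
```

```text
eef [ 0.5076 -0.2575  0.1491] toolx [-0.056  0.998] tooly [0.998 0.056] yaw_y deg 3.19 t 4.3 open 0.443 q6 -0.73
(0.508, -0.267, 0.05) -> [-0.0232 -0.0009  0.2479]
65.44284782605246 [-0.783  0.332 -0.411  0.005  0.074 -0.78 ]
```

play_rows(
  plan=[
    [0,[-0.01,0,0.12],0],
    [0,[-0.01,0,0.22],0],
    [0,[-0.01,0,0.25],0],
    [0,[-0.01,0,0.25],0],
    [60,[-0.01,0,0.25],0],
    [60,[-0.01,0,0.25],0],
    [60,[-0.01,0,0.25],0],
    [60,[-0.01,0,0.12],0],
    [60,[-0.01,0,0],0],
    [60,[0.1,0.02,0],0],
  ],
)

```text
time_s: 5.3
eef_pos: [0.5184, -0.2215, 0.1569]
eef_rot: [0.009, 0.689, 0.725, 0.001]
wrist_force: [0.8, 0.5, 0.1]
opening: 0.705
grasp_force: 0.0
```

play_rows(
  plan=[
    [60,[0.68,0.1,0.05],0],
    [60,[0.68,0.1,0.05],0],
    [60,[0.68,0.1,0.05],0],
    [60,[0.68,0.1,0.05],0],
    [60,[0.68,0.1,0.05],0],
    [60,[0.68,0.1,0.05],0],
    [60,[0.68,0.1,0.05],0],
    [60,[0.68,0.1,0.05],0],
    [60,[0.68,0.1,0.05],0],
  ],
)

```text
time_s: 6.2
eef_pos: [0.5386, 0.058, 0.128]
eef_rot: [0.001, 0.687, 0.726, 0.0]
wrist_force: [0.3, -0.7, -0.2]
opening: 0.704
grasp_force: 0.0
```

```bash
python3 -c "
from h import *
shift((.551,.049,.12),(.551,.049,.032)); print(get_obs()['dq'].round(3))"
```

```text
eef [0.5386 0.058  0.128 ] toolx [-0.055  0.998] tooly [0.998 0.055] yaw_y deg 3.16 t 6.2 open 0.704 q6 -0.17
(0.551, 0.049, 0.12) -> [-0.0243  0.0296  0.02  ]
(0.551, 0.049, 0.032) -> [-0.0241  0.0294  0.24  ]
[-0.016  0.004  0.002  0.005 -0.002  0.004]
```

play_rows(
  plan=[
    [60,[-0.024,0.03,0.1],0],
    [60,[-0.024,0.03,0.2],0],
    [60,[-0.024,0.03,0.24],0],
    [60,[-0.024,0.03,0.24],0],
    [0,[-0.024,0.03,0.24],0],
    [0,[-0.024,0.03,0.24],0],
    [0,[-0.024,0.03,0.24],0],
    [0,[-0.024,0.03,0.14],0],
    [0,[-0.024,0.03,0.02],0],
    [0,[-0.07,0.03,-0.05],0],
  ],
)

```text
time_s: 7.2
eef_pos: [0.5533, 0.0328, 0.1518]
eef_rot: [0.002, 0.686, 0.727, 0.002]
wrist_force: [0.3, -0.3, -0.7]
opening: 0.445
grasp_force: 63.2
```

play_rows(
  plan=[
    [0,[-0.85,-0.165,0],0],
    [0,[-0.85,-0.165,0],0],
    [0,[-0.85,-0.165,0],0],
    [0,[-0.85,-0.165,0],0],
    [0,[-0.85,-0.165,0],0],
    [0,[-0.85,-0.165,0],0],
    [0,[-0.85,-0.165,0],0],
    [0,[-0.85,-0.165,0],0],
    [0,[-0.85,-0.165,0],0],
    [0,[-0.85,-0.165,0],0],
  ],
)

```text
time_s: 8.2
eef_pos: [0.5049, -0.3104, 0.1476]
eef_rot: [-0.0, 0.687, 0.727, 0.0]
wrist_force: [0.1, -0.2, -1.0]
opening: 0.441
grasp_force: 63.2
```

```bash
python3 - <<'E'
from h import *
shift((.502,-.314,.05),(.502,-.314,.07)); print(get_obs()['grasp_force'],get_obs()['dq'].round(3))
c=camera("top");cv2.imwrite("pics/t1.png",c["image"][100:300,150:450,::-1].repeat(2,0).repeat(2,1))
E
```

```text
eef [ 0.5049 -0.3104  0.1476] toolx [-0.056  0.998] tooly [0.998 0.056] yaw_y deg 3.23 t 8.2 open 0.441 q6 -0.81
(0.502, -0.314, 0.05) -> [-0.0086 -0.0078  0.2439]
(0.502, -0.314, 0.07) -> [-0.0086 -0.0078  0.1939]
63.20834521204233 [ 0.021 -0.002  0.005  0.    -0.002 -0.003]
```

View pics/t1.png

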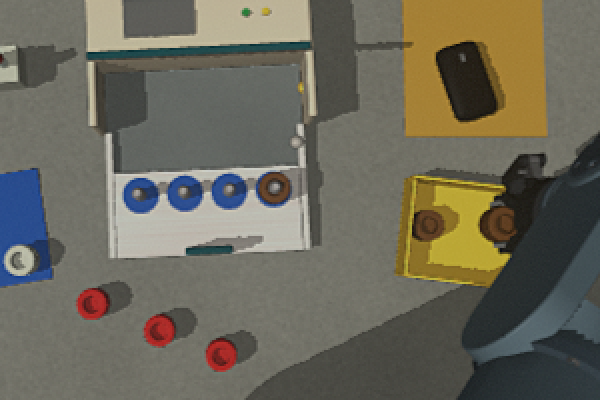

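play_rows(
  plan=[
    [0,[-0.015,-0.005,0.12],0],
    [0,[-0.015,-0.005,0.22],0],
    [0,[-0.015,-0.005,0.24],0],
    [0,[-0.015,-0.005,0.24],0],
    [60,[-0.015,-0.005,0.24],0],
    [60,[-0.015,-0.005,0.24],0],
    [60,[-0.015,-0.005,0.24],0],
    [60,[-0.015,-0.005,0.12],0],
    [60,[-0.015,-0.005,0.02],0],
    [60,[0.1,0.03,0],0],
  ],
)

```text
time_s: 9.25
eef_pos: [0.5173, -0.2776, 0.1548]
eef_rot: [0.007, 0.689, 0.725, -0.0]
wrist_force: [2.0, 0.6, 0.7]
opening: 0.706
grasp_force: 0.0
```

play_rows(
  plan=[
    [60,[0.52,0.14,0.05],0],
    [60,[0.52,0.14,0.05],0],
    [60,[0.52,0.14,0.05],0],
    [60,[0.52,0.14,0.05],0],
    [60,[0.52,0.14,0.05],0],
    [60,[0.52,0.14,0.05],0],
    [60,[0.52,0.14,0.05],0],
    [60,[0.52,0.14,0.05],0],
  ],
)

```text
time_s: 10.05
eef_pos: [0.5591, -0.0617, 0.1279]
eef_rot: [0.001, 0.688, 0.726, 0.0]
wrist_force: [-0.3, -0.4, -0.3]
opening: 0.701
grasp_force: 0.0
```

```bash
python3 -c "
from h import *
shift((.558,-.065,.12),(.558,-.065,.032)); print(get_obs()['dq'].round(3))"
```

```text
eef [ 0.5591 -0.0617  0.1279] toolx [-0.054  0.999] tooly [0.999 0.054] yaw_y deg 3.11 t 10.05 open 0.701 q6 -0.37
(0.558, -0.065, 0.12) -> [-0.0081 -0.0032  0.0197]
(0.558, -0.065, 0.032) -> [-0.0079 -0.0034  0.2397]
[-0.009  0.005  0.002  0.004  0.     0.003]
```

play_rows(
  plan=[
    [60,[-0.008,-0.003,0.1],0],
    [60,[-0.008,-0.003,0.2],0],
    [60,[-0.008,-0.003,0.24],0],
    [60,[-0.008,-0.003,0.24],0],
    [0,[-0.008,-0.003,0.24],0],
    [0,[-0.008,-0.003,0.24],0],
    [0,[-0.008,-0.003,0.24],0],
    [0,[-0.008,-0.003,0.14],0],
    [0,[-0.008,-0.003,0.02],0],
    [0,[-0.058,-0.003,-0.05],0],
  ],
)

```text
time_s: 11.05
eef_pos: [0.5605, -0.0822, 0.1517]
eef_rot: [0.002, 0.686, 0.727, 0.001]
wrist_force: [1.2, -0.0, -0.0]
opening: 0.45
grasp_force: 61.4
```

play_rows(
  plan=[
    [0,[-0.68,-0.19,0],0],
    [0,[-0.68,-0.19,0],0],
    [0,[-0.68,-0.19,0],0],
    [0,[-0.68,-0.19,0],0],
    [0,[-0.68,-0.19,0],0],
    [0,[-0.68,-0.19,0],0],
    [0,[-0.68,-0.19,0],0],
    [0,[-0.68,-0.19,0],0],
    [0,[-0.68,-0.19,0],0],
  ],
)

```text
time_s: 11.95
eef_pos: [0.4985, -0.358, 0.1476]
eef_rot: [-0.0, 0.687, 0.727, 0.0]
wrist_force: [0.5, 0.0, -0.7]
opening: 0.444
grasp_force: 61.4
```

```bash
python3 - <<'E'
from h import *
shift((.496,-.362,.05),(.463,.262,.12)); print(get_obs()['grasp_force'],get_obs()['dq'].round(3))
c=camera("top")
for o in find(c,"fresh0",.025,.045): print(o)
E
```

```text
eef [ 0.4985 -0.358   0.1476] toolx [-0.057  0.998] tooly [0.998 0.057] yaw_y deg 3.24 t 11.95 open 0.444 q6 -0.87
(0.496, -0.362, 0.05) -> [-0.0098 -0.0069  0.2439]
(0.463, 0.262, 0.12) -> [ 1.5525e+00 -1.0000e-03  6.9400e-02]
61.411446668207645 [ 0.017 -0.002  0.006 -0.002 -0.001 -0.001]
(0.81, [0.5295, 0.3582, 0.0333, 0.0406], [135.0, 137.0, 129.0], [124.0, 206.0, 21.0, 13.0])
(0.79, [0.4624, 0.2597, 0.0335, 0.0377], [156.0, 156.0, 140.0], [162.0, 230.0, 17.0, 10.0])
(0.76, [0.4567, 0.3442, 0.034, 0.0389], [153.0, 154.0, 138.0], [129.0, 233.0, 12.0, 11.0])
```

play_rows(
  plan=[
    [0,[-0.01,-0.005,0.12],0],
    [0,[-0.01,-0.005,0.22],0],
    [0,[-0.01,-0.005,0.24],0],
    [0,[-0.01,-0.005,0.24],0],
    [60,[-0.01,-0.005,0.24],0],
    [60,[-0.01,-0.005,0.24],0],
    [60,[-0.01,-0.005,0.24],0],
    [60,[-0.01,-0.005,0.12],0],
    [60,[-0.01,-0.005,0.02],0],
    [60,[0.1,0,0],0],
  ],
)

```text
time_s: 13.05
eef_pos: [0.4991, -0.3259, 0.1551]
eef_rot: [0.007, 0.689, 0.725, -0.001]
wrist_force: [2.0, 0.0, 0.0]
opening: 0.701
grasp_force: 0.0
```

play_rows(
  plan=[
    [60,[0.99,0,0],0],
    [60,[0.99,0,0],0],
    [60,[0.99,0,0],0],
    [60,[0.99,0,0],0],
    [60,[0.99,0,0],0],
    [60,[0.99,0,0],0],
    [60,[0.99,0,0],0],
    [60,[0.99,0,0],0],
    [60,[0.99,0,0],0],
  ],
)

```text
time_s: 13.95
eef_pos: [0.4734, 0.0811, 0.1485]
eef_rot: [0.0, 0.685, 0.729, 0.001]
wrist_force: [-0.7, -0.3, -0.4]
opening: 0.706
grasp_force: 0.0
```

play_rows(
  plan=[
    [60,[0.46,0,0.05],0],
    [60,[0.46,0,0.05],0],
    [60,[0.46,0,0.05],0],
    [60,[0.46,0,0.05],0],
    [60,[0.46,0,0.05],0],
    [60,[0.46,0,0.05],0],
    [60,[0.46,0,0.05],0],
  ],
)

```text
time_s: 14.65
eef_pos: [0.4643, 0.2589, 0.1278]
eef_rot: [0.0, 0.687, 0.726, 0.0]
wrist_force: [-0.2, 0.3, -0.0]
opening: 0.701
grasp_force: 0.0
```

```bash
python3 - <<'E'
from h import *
print(get_obs()['dq'].round(3))
c=camera("top");cv2.imwrite("pics/t2.png",c["image"][100:300,100:450,::-1].repeat(2,0).repeat(2,1))
for o in find(c,"fresh0",.025,.045): print(o)
for o in find(c,"spent0",.01,.065): print(o)
c=camera("scene")
for o in find(c,"fresh0",.025,.045): print(o)
shift((.463,.262,.01))
E
```

```text
[-0.014 -0.002  0.007  0.001 -0.002  0.004]
(0.76, [0.4622, 0.2614, 0.0337, 0.0399], [177.0, 178.0, 160.0], [161.0, 228.0, 15.0, 14.0])
(0.78, [0.5086, -0.2652, 0.0334, 0.0399], [68.0, 46.0, 26.0], [366.0, 215.0, 19.0, 14.0])
(0.7, [0.3728, 0.0803, 0.0302, 0.04], [165.0, 43.0, 39.0], [230.0, 266.0, 23.0, 15.0])
(0.67, [0.4067, 0.1672, 0.0299, 0.0399], [168.0, 40.5, 38.0], [197.0, 253.0, 18.0, 17.0])
(0.65, [0.3419, 0.0012, 0.03, 0.0403], [165.0, 43.0, 39.0], [260.0, 278.0, 13.0, 13.0])
(0.57, [0.5037, -0.3179, 0.0334, 0.0398], [89.0, 59.0, 32.0], [382.0, 215.0, 21.0, 15.0])
(0.55, [0.4979, -0.3678, 0.0327, 0.0412], [91.0, 60.0, 33.0], [403.0, 217.0, 20.0, 17.0])
(0.93, [0.4655, 0.2643, 0.0345, 0.0419], [158.0, 163.0, 140.0], [361.0, 264.0, 23.0, 22.0])
(0.85, [0.5339, 0.3608, 0.0348, 0.0411], [149.0, 153.0, 133.0], [383.0, 310.0, 21.0, 21.0])
(0.81, [0.4614, 0.3476, 0.0344, 0.0408], [144.5, 148.5, 133.0], [398.0, 283.0, 25.0, 22.0])
eef [0.4641 0.2591 0.1276] toolx [-0.054  0.999] tooly [0.999 0.054] yaw_y deg 3.1 t 14.9 open 0.705 q6 0.23
(0.463, 0.262, 0.01) -> [ 0.0075 -0.0025  0.2939]
```

View pics/t2.png

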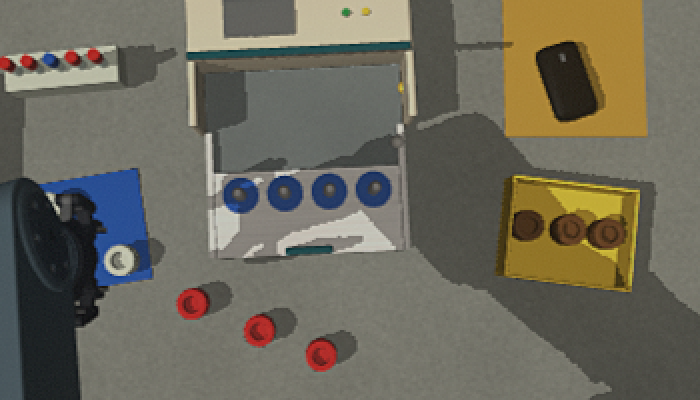

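play_rows(
  plan=[
    [60,[0.01,0,0.1],0],
    [60,[0.01,0,0.2],0],
    [60,[0.01,0,0.294],0],
    [60,[0.01,0,0.294],0],
    [0,[0.01,0,0.294],0],
    [0,[0.01,0,0.294],0],
    [0,[0.01,0,0.294],0],
    [0,[0.01,0,0.18],0],
    [0,[0.01,0,0.06],0],
    [0,[0.01,0,-0.05],0],
  ],
)

```text
time_s: 15.9
eef_pos: [0.464, 0.2641, 0.1507]
eef_rot: [0.001, 0.687, 0.727, 0.001]
wrist_force: [0.7, 0.3, -0.5]
opening: 0.441
grasp_force: 60.5
```

play_rows(
  plan=[
    [0,[-0.69,0.189,0],0],
    [0,[-0.69,0.189,0],0],
    [0,[-0.69,0.189,0],0],
    [0,[-0.69,0.189,0],0],
    [0,[-0.69,0.189,0],0],
    [0,[-0.69,0.189,0],0],
    [0,[-0.69,0.189,0],0],
    [0,[-0.69,0.189,0],0],
    [0,[-0.69,0.189,0],0],
  ],
)

```text
time_s: 16.8
eef_pos: [0.5542, -0.0066, 0.148]
eef_rot: [0.0, 0.687, 0.727, 0.0]
wrist_force: [0.1, 0.1, -0.7]
opening: 0.445
grasp_force: 60.5
```

```bash
python3 - <<'E'
from h import *
print(get_obs()['dq'].round(3),get_obs()['grasp_force'])
c=camera("scene")
W=pts(c)
for o in find(c,"fresh0",.1,.3): print(o)
shift((.5545,-.008,.033))
E
```

```text
[ 0.017  0.004  0.005 -0.002 -0.    -0.003] 60.525442322250456
(0.63, [0.5553, 0.0006, 0.1642, 0.0383], [170.0, 173.5, 148.0], [241.0, 179.0, 17.0, 22.0])
eef [ 0.5541 -0.0061  0.1477] toolx [-0.057  0.998] tooly [0.998 0.057] yaw_y deg 3.29 t 16.9 open 0.441 q6 -0.28
(0.5545, -0.008, 0.033) -> [-0.0047  0.0007  0.2868]
```

play_rows(
  plan=[
    [0,[-0.012,0,0.08],0],
    [0,[-0.012,0,0.16],0],
    [0,[-0.012,0,0.2],0],
    [0,[-0.012,0,0.24],0],
    [0,[-0.012,0,0.28],0],
    [0,[-0.012,0,0.286],0],
    [0,[-0.012,0,0.286],0],
  ],
)

```text
time_s: 17.6
eef_pos: [0.5547, -0.0105, 0.0331]
eef_rot: [-0.0, 0.686, 0.727, 0.0]
wrist_force: [0.6, 2.7, -0.6]
opening: 0.444
grasp_force: 61.6
```

play_rows(
  plan=[
    [60,[0,0,0],0],
    [60,[0,0,0],0],
    [60,[0,0,0],0],
    [60,[0,0,-0.1],0],
    [60,[0,0,-0.2],0],
    [60,[0,0,-0.29],0],
    [60,[0.1,-0.02,-0.29],0],
  ],
)

```text
time_s: 18.3
eef_pos: [0.5497, 0.0236, 0.1555]
eef_rot: [0.006, 0.689, 0.725, 0.003]
wrist_force: [1.7, 0.4, -0.4]
opening: 0.702
grasp_force: 0.0
```

play_rows(
  plan=[
    [60,[0.8,-0.165,0.05],0],
    [60,[0.8,-0.165,0.05],0],
    [60,[0.8,-0.165,0.05],0],
    [60,[0.8,-0.165,0.05],0],
    [60,[0.8,-0.165,0.05],0],
    [60,[0.8,-0.165,0.05],0],
    [60,[0.8,-0.165,0.05],0],
    [60,[0.8,-0.165,0.05],0],
    [60,[0.8,-0.165,0.05],0],
    [60,[0.8,-0.165,0.05],0],
  ],
)

```text
time_s: 19.3
eef_pos: [0.461, 0.3422, 0.1289]
eef_rot: [0.0, 0.687, 0.726, -0.0]
wrist_force: [-0.3, 0.1, 0.0]
opening: 0.7
grasp_force: 0.0
```

```bash
python3 - <<'E'
from h import *
print(get_obs()['dq'].round(3))
for n in("top","scene"):
    c=camera(n);print(n)
    for o in find(c,"fresh0",.025,.1): print(o)
shift((.459,.346,.01))
E
```

```text
[-0.014 -0.004  0.001  0.003  0.     0.002]
top
(0.74, [0.4574, 0.3451, 0.0338, 0.04], [153.5, 158.0, 140.5], [129.0, 232.0, 16.0, 13.0])
(0.6, [0.531, 0.3577, 0.0337, 0.0409], [153.0, 153.5, 136.5], [123.0, 205.0, 18.0, 14.0])
(0.59, [0.5535, -0.0117, 0.0554, 0.0397], [120.5, 121.0, 107.5], [266.0, 196.0, 14.0, 16.0])
scene
(0.9, [0.5338, 0.3609, 0.0348, 0.042], [158.0, 163.0, 143.0], [385.0, 311.0, 21.0, 23.0])
(0.56, [0.5474, -0.0125, 0.0509, 0.061], [110.0, 113.0, 98.0], [239.0, 217.0, 18.0, 22.0])
(0.56, [0.4613, 0.3467, 0.0348, 0.0415], [143.5, 148.5, 137.5], [399.0, 283.0, 25.0, 26.0])
eef [0.4612 0.3421 0.129 ] toolx [-0.054  0.999] tooly [0.999 0.054] yaw_y deg 3.09 t 19.5 open 0.7 q6 0.38
(0.459, 0.346, 0.01) -> [ 0.0101 -0.0051  0.2975]
```

play_rows(
  plan=[
    [60,[0.01,-0.005,0.1],0],
    [60,[0.01,-0.005,0.2],0],
    [60,[0.01,-0.005,0.297],0],
    [60,[0.01,-0.005,0.297],0],
    [0,[0.01,-0.005,0.297],0],
    [0,[0.01,-0.005,0.297],0],
    [0,[0.01,-0.005,0.297],0],
    [0,[0.01,-0.005,0.18],0],
    [0,[0.01,-0.005,0.06],0],
    [0,[0.01,-0.005,-0.05],0],
  ],
)

```text
time_s: 20.5
eef_pos: [0.459, 0.3473, 0.1526]
eef_rot: [0.001, 0.687, 0.727, 0.001]
wrist_force: [0.6, 1.0, -0.3]
opening: 0.443
grasp_force: 60.5
```

play_rows(
  plan=[
    [0,[-0.754,0.19,0],0],
    [0,[-0.754,0.19,0],0],
    [0,[-0.754,0.19,0],0],
    [0,[-0.754,0.19,0],0],
    [0,[-0.754,0.19,0],0],
    [0,[-0.754,0.19,0],0],
    [0,[-0.754,0.19,0],0],
    [0,[-0.754,0.19,0],0],
    [0,[-0.754,0.19,0],0],
    [0,[-0.754,0.19,0],0],
  ],
)

```text
time_s: 21.5
eef_pos: [0.5507, 0.0517, 0.1493]
eef_rot: [-0.0, 0.686, 0.727, 0.0]
wrist_force: [-0.5, 0.6, -0.8]
opening: 0.445
grasp_force: 60.5
```

```bash
python3 - <<'E'
from h import *
print(get_obs()['dq'].round(3),get_obs()['grasp_force'])
shift((.5513,.049,.033))
E
```

```text
[ 0.006  0.004  0.002 -0.004 -0.004 -0.004] 60.464601293206215
eef [0.5507 0.0517 0.1493] toolx [-0.058  0.998] tooly [0.998 0.058] yaw_y deg 3.3 t 21.5 open 0.445 q6 -0.18
(0.5513, 0.049, 0.033) -> [-0.007   0.0011  0.2906]
```

play_rows(
  plan=[
    [0,[-0.007,0,0.08],0],
    [0,[-0.007,0,0.16],0],
    [0,[-0.007,0,0.2],0],
    [0,[-0.007,0,0.24],0],
    [0,[-0.007,0,0.28],0],
    [0,[-0.007,0,0.29],0],
    [0,[-0.007,0,0.29],0],
  ],
)

```text
time_s: 22.2
eef_pos: [0.5524, 0.0492, 0.034]
eef_rot: [0.001, 0.686, 0.727, 0.001]
wrist_force: [1.1, 1.5, 2.6]
opening: 0.449
grasp_force: 60.7
```

play_rows(
  plan=[
    [60,[0,0,0],0],
    [60,[0,0,0],0],
    [60,[0,0,0],0],
    [60,[0,0,-0.1],0],
    [60,[0,0,-0.2],0],
    [60,[0,0,-0.29],0],
    [60,[0.1,0,-0.29],0],
  ],
)

```text
time_s: 22.9
eef_pos: [0.5536, 0.0843, 0.155]
eef_rot: [0.005, 0.689, 0.725, 0.003]
wrist_force: [1.0, 0.8, -0.9]
opening: 0.704
grasp_force: 0.0
```

play_rows(
  plan=[
    [60,[0.68,-0.006,0.05],0],
    [60,[0.68,-0.006,0.05],0],
    [60,[0.68,-0.006,0.05],0],
    [60,[0.68,-0.006,0.05],0],
    [60,[0.68,-0.006,0.05],0],
    [60,[0.68,-0.006,0.05],0],
    [60,[0.68,-0.006,0.05],0],
    [60,[0.68,-0.006,0.05],0],
    [60,[0.68,-0.006,0.05],0],
  ],
)

```text
time_s: 23.8
eef_pos: [0.5316, 0.3576, 0.1288]
eef_rot: [0.0, 0.687, 0.726, -0.0]
wrist_force: [0.4, -0.0, 0.1]
opening: 0.704
grasp_force: 0.0
```

```bash
python3 - <<'E'
from h import *
print(get_obs()['dq'].round(3))
for n in("top","scene"):
    c=camera(n);print(n)
    for o in find(c,"fresh0",.025,.1): print(o)
shift((.5323,.3593,.01))
E
```

```text
[-0.012 -0.007  0.001  0.004  0.     0.001]
top
(0.64, [0.5545, -0.0119, 0.0555, 0.0403], [120.0, 120.5, 107.0], [267.0, 193.0, 15.0, 18.0])
(0.53, [0.5523, 0.047, 0.0551, 0.0432], [125.0, 124.5, 111.0], [244.0, 197.0, 14.0, 17.0])
(0.5, [0.5308, 0.3584, 0.0337, 0.0416], [148.0, 149.0, 132.0], [124.0, 204.0, 19.0, 13.0])
scene
(0.74, [0.5475, -0.0227, 0.0518, 0.0786], [113.0, 117.0, 103.0], [237.0, 217.0, 19.0, 25.0])
(0.72, [0.5542, 0.0508, 0.0542, 0.0415], [151.0, 154.5, 137.5], [259.0, 228.0, 17.0, 22.0])
(0.58, [0.5348, 0.3595, 0.0345, 0.0413], [160.0, 164.0, 144.0], [383.0, 310.0, 22.0, 23.0])
eef [0.532  0.3576 0.1291] toolx [-0.054  0.999] tooly [0.999 0.054] yaw_y deg 3.1 t 24.0 open 0.7 q6 0.35
(0.5323, 0.3593, 0.01) -> [0.0042 0.001  0.2978]
```

play_rows(
  plan=[
    [60,[0.004,0,0.1],0],
    [60,[0.004,0,0.2],0],
    [60,[0.004,0,0.297],0],
    [60,[0.004,0,0.297],0],
    [0,[0.004,0,0.297],0],
    [0,[0.004,0,0.297],0],
    [0,[0.004,0,0.297],0],
    [0,[0.004,0,0.18],0],
    [0,[0.004,0,0.06],0],
    [0,[0.004,0,-0.05],0],
  ],
)

```text
time_s: 25.0
eef_pos: [0.5321, 0.3606, 0.1528]
eef_rot: [0.001, 0.687, 0.727, 0.001]
wrist_force: [1.4, -0.3, -0.5]
opening: 0.443
grasp_force: 61.0
```

play_rows(
  plan=[
    [0,[-0.635,0.004,0],0],
    [0,[-0.635,0.004,0],0],
    [0,[-0.635,0.004,0],0],
    [0,[-0.635,0.004,0],0],
    [0,[-0.635,0.004,0],0],
    [0,[-0.635,0.004,0],0],
    [0,[-0.635,0.004,0],0],
    [0,[-0.635,0.004,0],0],
    [0,[-0.635,0.004,0],0],
  ],
)

```text
time_s: 25.9
eef_pos: [0.5472, 0.1083, 0.1494]
eef_rot: [0.0, 0.686, 0.727, 0.0]
wrist_force: [0.6, -0.1, -1.3]
opening: 0.44
grasp_force: 61.0
```

```bash
python3 - <<'E'
from h import *
print(get_obs()['dq'].round(3),get_obs()['grasp_force'])
shift((.5485,.107,.033))
E
```

```text
[ 0.003  0.008  0.001 -0.004 -0.001 -0.003] 61.01753409602679
eef [0.5472 0.1083 0.1494] toolx [-0.058  0.998] tooly [0.998 0.058] yaw_y deg 3.31 t 25.9 open 0.44 q6 -0.08
(0.5485, 0.107, 0.033) -> [-0.0036  0.0029  0.2909]
```

play_rows(
  plan=[
    [0,[-0.004,0.002,0.08],0],
    [0,[-0.004,0.002,0.16],0],
    [0,[-0.004,0.002,0.2],0],
    [0,[-0.004,0.002,0.24],0],
    [0,[-0.004,0.002,0.28],0],
    [0,[-0.004,0.002,0.29],0],
    [0,[-0.004,0.002,0.29],0],
  ],
)

```text
time_s: 26.6
eef_pos: [0.5499, 0.107, 0.0343]
eef_rot: [0.001, 0.686, 0.727, 0.001]
wrist_force: [2.3, 1.3, 5.0]
opening: 0.437
grasp_force: 61.5
```

play_rows(
  plan=[
    [60,[0,0,0],0],
    [60,[0,0,0],0],
    [60,[0,0,0],0],
    [60,[0,0,-0.1],0],
    [60,[0,0,-0.2],0],
    [60,[0,0,-0.29],0],
    [0,[0,-0.3,-0.29],0],
    [0,[-0.2,-0.36,-0.29],0],
    [0,[-0.2,-0.36,-0.29],0],
    [0,[-0.2,-0.36,-0.29],0],
  ],
)

```text
time_s: 27.6
eef_pos: [0.4057, 0.0165, 0.1482]
eef_rot: [-0.001, 0.687, 0.727, -0.001]
wrist_force: [0.1, -0.3, -0.5]
opening: 0.02
grasp_force: 0.0
```

```bash
python3 - <<'E'
from h import *
for n in("top","scene"):
    c=camera(n);print(n);W=pts(c)
    for o in find(c,"fresh0",.025,.1): print(o)
    m=(W[...,2]>.06)&(W[...,2]<.076)&(abs(W[...,0]-.49)<.03)&(abs(W[...,1]-.02)<.06)
    im=c["image"].astype(int);m&=(im[...,1]>im[...,0]+15)
    if m.sum()>4: print("tab",m.sum(),W[m].min(0),W[m].max(0),np.median(W[m],0))
    for l in("lid_edge",):
      for d in masks_of(c,l)[:2]:
        p=W[d["mask"]];p=p[~np.isnan(p[:,0])];q=p[p[:,2]>np.nanpercentile(p[:,2],95)-.003]
        print(l,d["conf"],q.min(0).round(3),q.max(0).round(3))
    cv2.imwrite(f"pics/{n}3.png",c["image"][100:350,150:450,::-1].repeat(2,0).repeat(2,1))
shift((.45,.015,.05))
E
```

```text
top
(0.72, [0.5568, -0.0113, 0.0555, 0.039], [173.5, 174.5, 156.0], [267.0, 193.0, 15.0, 15.0])
(0.62, [0.5482, 0.1046, 0.0552, 0.037], [176.0, 176.5, 156.0], [219.0, 196.0, 18.0, 10.0])
(0.51, [0.5533, 0.0493, 0.0555, 0.047], [150.0, 152.0, 142.0], [242.0, 197.0, 13.0, 15.0])
tab 84 [ 0.47524279 -0.00959966  0.06286044] [0.48530421 0.04501561 0.07327549] [0.48024966 0.01889524 0.0691841 ]
lid_edge 0.72 [ 0.686 -0.092  0.18 ] [0.705 0.15  0.186]
scene
(0.75, [0.547, 0.0369, 0.0525, 0.0736], [161.0, 165.0, 143.0], [258.0, 229.0, 19.0, 20.0])
(0.54, [0.5538, -0.0106, 0.0521, 0.0547], [164.0, 167.0, 145.0], [237.0, 215.0, 21.0, 21.0])
(0.54, [0.5375, 0.1005, 0.0543, 0.0737], [167.0, 171.0, 149.0], [280.0, 242.0, 19.0, 20.0])
tab 72 [ 0.47713062 -0.01001777  0.0603518 ] [0.48763641 0.04867526 0.07497551] [0.48264046 0.02166673 0.07069707]
lid_edge 0.95 [ 0.688 -0.092  0.18 ] [0.71  0.154 0.186]
eef [0.4094 0.0176 0.1491] toolx [-0.056  0.998] tooly [0.998 0.056] yaw_y deg 3.21 t 27.9 open -0.002 q6 -0.3
(0.45, 0.015, 0.05) -> [-0.0122  0.1007  0.2479]
```

View pics/scene3.png

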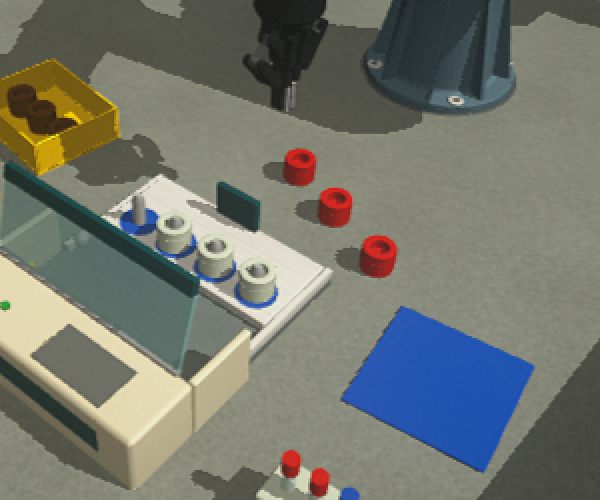

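View pics/top3.png

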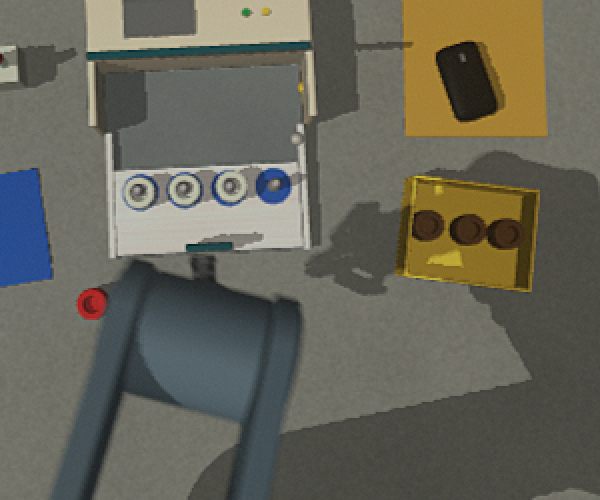

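play_rows(
  plan=[
    [0,[0.005,0.03,0.1],0],
    [0,[0.005,0.03,0.2],0],
    [0,[0.005,0.03,0.25],0],
    [0,[0.005,0.08,0.25],0],
    [0,[0.005,0.12,0.25],0],
    [0,[0.005,0.15,0.25],0],
    [0,[0.005,0.18,0.25],0],
    [0,[0.005,0.21,0.25],0],
    [0,[0.005,0.24,0.25],0],
    [0,[0.005,0.24,0.25],0],
  ],
)

```text
time_s: 28.9
eef_pos: [0.5067, 0.0247, 0.0493]
eef_rot: [0.001, 0.687, 0.727, 0.001]
wrist_force: [-0.3, -0.2, -0.2]
opening: -0.001
grasp_force: 0.0
```

```bash
cat >> h.py <<'E'
def tab():
    for n in("top","scene"):
        c=camera(n);W=pts(c);im=c["image"].astype(int)
        m=(W[...,2]>.064)&(W[...,2]<.076)&(abs(W[...,0]-.53)<.07)&(abs(W[...,1]-.02)<.06)&(im[...,1]>im[...,0]+15)
        if m.sum()>4: print(n,"tab",m.sum(),np.percentile(W[m],[2,50,98],axis=0).round(4).tolist())
        for o in find(c,"fresh0",.025,.1): print(o)
E
python3 -c "
from h import *
tab();shift((.5,.02,.05))"
```

```text
(0.53, [0.6017, -0.009, 0.0555, 0.0397], [180.0, 181.0, 162.0], [263.0, 176.0, 16.0, 13.0])
scene tab 87 [[0.5228, -0.0058, 0.0651], [0.5293, 0.0242, 0.0704], [0.5339, 0.0489, 0.0733]]
(0.89, [0.5971, 0.1102, 0.0549, 0.0426], [175.0, 178.5, 152.0], [264.0, 253.0, 16.0, 17.0])
(0.6, [0.4985, -0.3569, 0.0361, 0.0841], [64.0, 43.0, 23.0], [163.0, 151.0, 15.0, 20.0])
(0.43, [0.5864, -0.0071, 0.0581, 0.0491], [217.0, 221.5, 193.0], [226.0, 222.0, 18.0, 12.0])
eef [0.5048 0.0247 0.0493] toolx [-0.056  0.998] tooly [0.998 0.056] yaw_y deg 3.19 t 29.1 open 0.001 q6 -0.24
(0.5, 0.02, 0.05) -> [-0.011  -0.0126 -0.0019]
```

play_rows(
  plan=[
    [0,[0,0.015,0],0],
    [0,[0,0.03,0],0],
    [0,[0,0.045,0],0],
    [0,[0,0.06,0],0],
    [0,[0,0.075,0],0],
    [0,[0,0.083,0],0],
    [0,[0,0.083,0],0],
    [0,[0,0.083,0],0],
  ],
)

```text
time_s: 29.9
eef_pos: [0.5375, 0.0266, 0.0485]
eef_rot: [-0.0, 0.687, 0.727, -0.0]
wrist_force: [-2.2, -0.1, -1.5]
opening: 0.001
grasp_force: 1.2
```

```bash
python3 -c "
from h import *
tab();shift((.5,.02,.05))"
```

```text
(0.74, [0.501, -0.3651, 0.0343, 0.0562], [70.0, 47.0, 25.0], [403.0, 217.0, 22.0, 20.0])
(0.7, [0.4979, -0.315, 0.0463, 0.202], [150.0, 120.0, 40.0], [385.0, 219.0, 71.0, 60.0])
(0.51, [0.6395, -0.0084, 0.0553, 0.0343], [191.0, 193.0, 170.0], [265.0, 161.0, 14.0, 8.0])
(0.48, [0.712, 0.3414, 0.0447, 0.156], [142.5, 125.0, 115.0], [132.0, 135.0, 64.0, 31.0])
scene tab 110 [[0.552, -0.0059, 0.0643], [0.5597, 0.0237, 0.0705], [0.564, 0.0507, 0.0731]]
(0.92, [0.628, 0.1128, 0.0534, 0.0417], [175.0, 178.0, 154.0], [256.0, 261.0, 18.0, 25.0])
eef [0.5375 0.0265 0.0487] toolx [-0.056  0.998] tooly [0.998 0.056] yaw_y deg 3.19 t 30.1 open 0.001 q6 -0.23
(0.5, 0.02, 0.05) -> [-0.0111 -0.0945 -0.0031]
```

play_rows(
  plan=[
    [0,[0,0.01,0],0],
    [0,[0,0.015,0],0],
    [0,[0,0.015,0],0],
    [0,[0,0.015,0],0],
  ],
)

```text
time_s: 30.5
eef_pos: [0.5377, 0.0267, 0.0485]
eef_rot: [-0.005, 0.687, 0.727, -0.005]
wrist_force: [-26.6, -3.9, 20.4]
opening: 0.002
grasp_force: 13.7
```

```bash
python3 -c "
from h import *
tab();shift((.5,.02,.05))"
```

```text
(0.38, [0.6304, 0.0134, 0.0261, 0.2661], [140.0, 136.0, 129.0], [255.0, 168.0, 95.0, 56.0])
scene tab 117 [[0.553, -0.0054, 0.0643], [0.5601, 0.0231, 0.0705], [0.565, 0.0507, 0.0731]]
(0.79, [0.6287, 0.1115, 0.0538, 0.0418], [175.5, 179.5, 153.0], [255.0, 261.0, 18.0, 22.0])
eef [0.5377 0.0267 0.0485] toolx [-0.057  0.998] tooly [0.998 0.057] yaw_y deg 3.25 t 30.7 open -0.003 q6 -0.22
(0.5, 0.02, 0.05) -> [-0.0113 -0.0952 -0.0025]
```

play_rows(
  plan=[
    [0,[0,-0.05,0],0],
    [0,[0,-0.1,0],0],
    [0,[0,-0.1,-0.12],0],
    [0,[0,-0.1,-0.24],0],
    [0,[0,-0.1,-0.36],0],
    [0,[0,-0.1,-0.48],0],
    [0,[0,-0.1,-0.6],0],
    [0,[0,-0.1,-0.6],0],
    [0,[0,-0.1,-0.6],0],
  ],
)

```text
time_s: 31.6
eef_pos: [0.5052, 0.0244, 0.2912]
eef_rot: [0.003, 0.687, 0.727, 0.002]
wrist_force: [-0.2, 0.1, -0.7]
opening: 0.0
grasp_force: 0.0
```

```bash
python3 - <<'E'
from h import *
tab();shift((.75,.03,.28),(.75,.03,.16))
for n in("top","scene"):
    c=camera(n);W=pts(c)
    for d in masks_of(c,"lid_edge")[:1]:
        p=W[d["mask"]];p=p[abs(p[:,1]-.03)<.03];print(n,len(p))
        for z in np.arange(.07,.19,.01):
            q=p[abs(p[:,2]-z)<.005]
            if len(q):print(round(z,2),len(q),np.percentile(q[:,0],[2,50,98]).round(4))
    W2=W[(abs(W[...,1]-.03)<.03)&(abs(W[...,2]-.079)<.006)];print("housing x",np.percentile(W2[:,0],[1,5,50,95]))
cv2.imwrite("pics/s4.png",c["image"][100:350,100:400,::-1].repeat(2,0).repeat(2,1))
E
```

```text
scene tab 90 [[0.5528, -0.006, 0.0656], [0.5593, 0.0244, 0.0708], [0.5636, 0.0512, 0.0729]]
(0.73, [0.628, 0.1098, 0.0533, 0.0449], [159.0, 162.5, 144.0], [255.0, 263.0, 18.0, 21.0])
eef [0.503  0.0247 0.2872] toolx [-0.056  0.998] tooly [0.998 0.056] yaw_y deg 3.19 t 31.8 open 0.001 q6 -0.24
(0.75, 0.03, 0.28) -> [-0.0213  0.6174  0.0163]
(0.75, 0.03, 0.16) -> [-0.0215  0.6182  0.3163]
top 123
0.07 6 [0.72   0.7209 0.731 ]
0.08 11 [0.7196 0.7306 0.7316]
0.18 106 [0.6911 0.6955 0.7001]
housing x [0.72864657 0.73396583 0.7666972  0.80062718]
scene 1165
0.08 36 [0.7244 0.7279 0.731 ]
0.09 117 [0.7221 0.7253 0.7298]
0.1 103 [0.7191 0.7219 0.7248]
0.11 102 [0.7161 0.7192 0.7219]
0.12 112 [0.7132 0.7161 0.7194]
0.13 107 [0.7104 0.7132 0.7161]
0.14 110 [0.7074 0.7106 0.7135]
0.15 112 [0.7044 0.7073 0.7102]
0.16 103 [0.7019 0.7046 0.7075]
0.17 76 [0.7025 0.7049 0.7075]
0.18 173 [0.6945 0.7021 0.7058]
housing x [0.04979512 0.07133978 0.76680807 0.80620342]
```

View pics/s4.png

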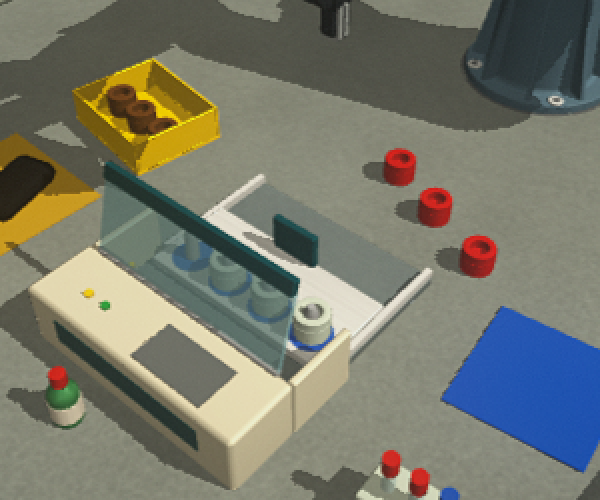

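play_rows(
  plan=[
    [0,[-0.02,0.63,0.016],0],
    [0,[-0.02,0.63,0.016],0],
    [0,[-0.02,0.63,0.016],0],
    [0,[-0.02,0.63,0.016],0],
    [0,[-0.02,0.63,0.016],0],
    [0,[-0.02,0.63,0.016],0],
    [0,[-0.02,0.63,0.016],0],
    [0,[-0.02,0.63,0.15],0],
    [0,[-0.02,0.63,0.316],0],
    [0,[-0.02,0.63,0.316],0],
  ],
)

```text
time_s: 33.0
eef_pos: [0.7516, 0.0311, 0.1579]
eef_rot: [-0.003, 0.687, 0.727, -0.002]
wrist_force: [-0.8, 0.1, -1.6]
opening: -0.004
grasp_force: 0.0
```

```bash
python3 -c "
from h import *
shift((.719,.03,.158),(.69,.03,.146),(.6675,.03,.123),(.6585,.03,.101),(.655,.03,.085));print(get_obs()['wrist_force'])"
```

```text
eef [0.7516 0.0311 0.1579] toolx [-0.056  0.998] tooly [0.998 0.056] yaw_y deg 3.2 t 33.0 open -0.004 q6 -0.17
(0.719, 0.03, 0.158) -> [ 0.0018 -0.0816  0.0004]
(0.69, 0.03, 0.146) -> [ 0.0058 -0.1538  0.0309]
(0.6675, 0.03, 0.123) -> [ 0.0088 -0.2096  0.0888]
(0.6585, 0.03, 0.101) -> [ 0.01   -0.2316  0.144 ]
(0.655, 0.03, 0.085) -> [ 0.0105 -0.2401  0.184 ]
[-0.77192975  0.09797639 -1.55712388]
```

play_rows(
  plan=[
    [0,[0,-0.05,0],0],
    [0,[0,-0.085,0],0],
    [0,[0,-0.12,0.014],0],
    [0,[0,-0.155,0.032],0],
    [0,[0,-0.185,0.06],0],
    [0,[0,-0.21,0.09],0],
    [0,[0,-0.222,0.117],0],
    [0,[0,-0.232,0.145],0],
    [0,[0,-0.232,0.145],0],
  ],
)

```text
time_s: 33.9
eef_pos: [0.6614, 0.0257, 0.1032]
eef_rot: [-0.001, 0.687, 0.727, -0.001]
wrist_force: [-0.4, 0.4, -0.5]
opening: -0.003
grasp_force: 0.0
```

```bash
cat >> h.py <<'E'
def lid():
    c=camera("scene");W=pts(c)
    for d in masks_of(c,"lid_edge")[:1]:
        p=W[d["mask"]];p=p[~np.isnan(p[:,0])];print("lid",round(d["conf"],2),np.percentile(p,[2,50,98],axis=0).round(3).tolist())
    m=(W[...,1]>.09)&(W[...,1]<.13)&(W[...,0]>.6)&(W[...,0]<.715);print("z over bay",np.nanpercentile(W[m][:,2],[50,90,99]).round(3))
    return c
E
python3 -c "
from h import *
lid();shift((.655,.03,.085));print(get_obs()['wrist_force'])"
```

```text
lid 0.74 [[0.484, -0.386, 0.012], [0.507, -0.362, 0.033], [0.52, -0.348, 0.039]]
z over bay [0.407 0.472 0.496]
eef [0.6629 0.0255 0.1044] toolx [-0.056  0.998] tooly [0.998 0.056] yaw_y deg 3.19 t 34.0 open 0.001 q6 -0.2
(0.655, 0.03, 0.085) -> [ 0.0123 -0.0192  0.0485]
[ 0.62914858  0.11422926 -0.23712414]
```

play_rows(
  plan=[
    [0,[0,-0.02,0.015],0],
    [0,[0,-0.02,0.03],0],
    [0,[0,-0.02,0.045],0],
    [0,[0,-0.02,0.055],0],
    [0,[0,-0.02,0.055],0],
  ],
)

```text
time_s: 34.5
eef_pos: [0.6549, 0.025, 0.0849]
eef_rot: [-0.0, 0.687, 0.727, -0.001]
wrist_force: [-11.1, 0.5, 19.7]
opening: -0.004
grasp_force: 10.1
```

play_rows(
  plan=[
    [0,[0,0,-0.1],0],
    [0,[0,0,-0.22],0],
    [0,[0,0,-0.34],0],
    [0,[0,-0.1,-0.46],0],
    [0,[0,-0.35,-0.46],0],
    [0,[0,-0.6,-0.46],0],
    [0,[0,-0.6,-0.46],0],
    [0,[0,-0.6,-0.46],0],
    [0,[0,-0.6,-0.46],0],
  ],
)

```text
time_s: 35.4
eef_pos: [0.411, 0.0123, 0.2654]
eef_rot: [-0.001, 0.687, 0.727, -0.001]
wrist_force: [-0.3, 0.4, 0.0]
opening: 0.002
grasp_force: 0.0
```

```bash
python3 - <<'E'
from h import *
c=lid();tab();W=pts(c);shift()
for y in(-.06,.03,.11):
    for x in(.62,.65,.69,.71):
        m=(abs(W[...,0]-x)<.006)&(abs(W[...,1]-y)<.015);print(x,y,np.nanmedian(W[m][:,2]).round(4),end="; ")
cv2.imwrite("pics/s5.png",c["image"][100:350,100:400,::-1].repeat(2,0).repeat(2,1))
E
```

```text
lid 0.57 [[0.618, -0.093, 0.081], [0.674, 0.041, 0.087], [0.727, 0.149, 0.091]]
z over bay [0.086 0.09  0.092]
top tab 86 [[0.5502, -0.0071, 0.0654], [0.555, 0.0191, 0.0691], [0.5602, 0.048, 0.0717]]
(0.63, [0.6135, 0.1076, 0.0541, 0.0317], [128.5, 130.0, 125.0], [218.0, 172.0, 13.0, 4.0])
(0.51, [0.6189, -0.0089, 0.0552, 0.0291], [160.0, 162.0, 142.0], [264.0, 170.0, 12.0, 4.0])
(0.51, [0.6152, 0.0514, 0.0552, 0.0307], [158.0, 160.0, 139.0], [240.0, 171.0, 8.0, 5.0])
scene tab 100 [[0.554, -0.0063, 0.0652], [0.56, 0.0261, 0.0706], [0.5634, 0.0503, 0.0732]]
(0.53, [0.6334, 0.1388, 0.035, 0.0456], [162.0, 167.0, 144.0], [263.0, 270.0, 6.0, 3.0])
eef [0.4167 0.0115 0.2666] toolx [-0.056  0.998] tooly [0.998 0.056] yaw_y deg 3.19 t 35.7 open 0.001 q6 -0.31
0.62 -0.06 0.0896; 0.65 -0.06 0.0864; 0.69 -0.06 0.0862; 0.71 -0.06 0.0865; 0.62 0.03 0.0902; 0.65 0.03 0.0864; 0.69 0.03 0.0865; 0.71 0.03 0.0861; 0.62 0.11 0.0902; 0.65 0.11 0.0864; 0.69 0.11 0.0861; 0.71 0.11 0.0867;
```

View pics/s5.png

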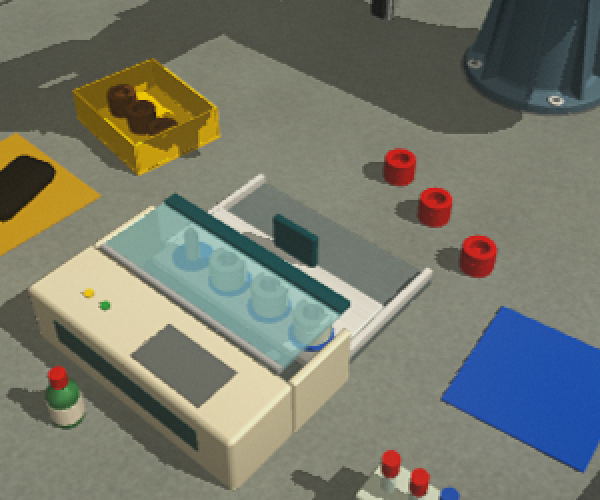

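```bash
python3 - <<'E'
from h import *
for n in("top","scene"):
    c=camera(n);K=c["intrinsics"];Rm=R.from_rotvec(np.ravel(c["rvec"])).as_matrix();t=np.ravel(c["tvec"])
    pr=lambda p:cv2.projectPoints(np.array([p],float),c["rvec"],c["tvec"],K,None)[0].ravel()
    old=cv2.imread(f"pics/{n}0.png")[:,:,::-1]
    res=[]
    for im,x in((old,.481),(c["image"],.559)):
        u,v=pr((x,.02,.06)).astype(int);im=im.astype(float);w=np.clip((im[...,1]-im[...,0]-5)/25,0,1)
        k=np.zeros_like(w);k[v-22:v+22,u-30:u+30]=1;w=w*k
        vv,uu=np.mgrid[:384,:512];cx=(w*uu).sum()/w.sum();cy=(w*vv).sum()/w.sum()
        z=.07 if n=="top" else .05
        d=Rm.T@np.array([(cx-K[0,2])/K[0,0],(cy-K[1,2])/K[1,1],1]);o=-Rm.T@t
        p=o+d*(z-o[2])/d[2];res.append(p);print(n,w.sum().round(1),p.round(4))
    print("moved",np.linalg.norm((res[1]-res[0])[:2]))
E
```

```text
top 159.1 [0.5041 0.0154 0.07  ]
top 137.1 [0.5734 0.0158 0.07  ]
moved 0.0692549135443256
scene 207.8 [0.4879 0.016  0.05  ]
scene 812.6 [0.5824 0.0145 0.05  ]
moved 0.09456905911250552
```

```bash
python3 - <<'E'
from h import *
# edge-based: near-bottom deck edge/tab rows in the top view, tab top edges by subpixel gradient along module x
c=camera("top");K=c["intrinsics"];Rm=R.from_rotvec(np.ravel(c["rvec"])).as_matrix();t=np.ravel(c["tvec"])
old=cv2.imread("pics/top0.png")[:,:,::-1]
xs=np.arange(-.025,.025,.0005);prof=[]
for im,x0 in((old,.481),(c["image"],.556)):
    g=im.astype(np.float32)[...,0];P=[]
    for yy in np.linspace(-.02,.02,15):
        w=np.array([[x0+s-.055*yy,.0185+.055*(x0-.481)+yy,.07] for s in xs])
        uv=cv2.projectPoints(w,c["rvec"],c["tvec"],K,None)[0][:,0].astype(np.float32)
        P.append(cv2.remap(g,uv[:,:1],uv[:,1:],cv2.INTER_LINEAR)[:,0])
    p=np.mean(P,0);d=np.gradient(p);prof.append(p)
    print(x0,"dark from",(x0+xs[np.argmin(d)]).round(4),"to",(x0+xs[np.argmax(d)]).round(4));print(p[::5].round().tolist())
E
```

```text
0.481 dark from 0.471 to 0.4815
[76.0, 76.0, 77.0, 77.0, 79.0, 101.0, 72.0, 38.0, 31.0, 27.0, 71.0, 136.0, 154.0, 162.0, 178.0, 185.0, 185.0, 184.0, 184.0, 184.0]
0.556 dark from 0.5475 to 0.561
[98.0, 98.0, 98.0, 99.0, 99.0, 101.0, 87.0, 47.0, 29.0, 34.0, 32.0, 27.0, 96.0, 158.0, 177.0, 185.0, 186.0, 183.0, 184.0, 185.0]
```

```bash
python3 -c "
from bench import *
print(hand_in())"
```

```text
the job is handed in; nothing more can be done
None
```

I've handed the job in; it gave no verdict back, but my last checks looked right: the three spent filters are in the bin, the three fresh ones are down on posts 0–2, the carriage is against its stop after about 80 mm of travel, the lid is level and shut, and I never touched the rack or mouse.

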